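Make up the leaf-print and casting kits for a glass class

TASK

Make up the two class trays. Leaf-print kit, in the larger three-compartment tray: the tall slender powder jar standing in the square compartment, the sifter standing in the oblong one with its handle lengthways and none of it reaching out of the compartment, and the tweezers lying lengthways in the long lane; casting kit, in the smaller two-compartment tray: the plaster mould hollow side up in the oblong compartment and the squat frit jar standing in the square one. Set each thing down gently (lower it, do not drop it), flat on the tray's floor, and leave the big storage jar, the red cup and the glass cutter where they are.

Things in the scene. Friction and masses are not known exactly. Their poses are not given: they have to be found in the camera images.
- leaf_tray: Leaf-print tray: the larger grey tray, 235 (x) x 165 (y) mm, fixed, three compartments. Floor 3 mm; walls 3 mm thick, tops 14 mm above bench. Origin: centre of underside, x along the length. Inside sizes and centres (x, y), mm: long lane 229 x 80 at (0, 39.5); oblong 150 x 76 at (-39.5, -41.5); square 76 x 76 at (76.5, -41.5)
- casting_tray: Casting tray: the smaller grey tray, 219 (x) x 96 (y) mm, fixed, two compartments. Floor 3 mm; walls 3 mm thick, tops 14 mm above bench. Origin: centre of underside, x along the length. Inside sizes and centres (x, y), mm: oblong 120 x 90 at (-46.5, 0); square 90 x 90 at (61.5, 0)
- powder_jar: Powder jar: tall slender closed jar, green glass with a paper band and a white screw cap, 42 mm diameter (cap included), 70 mm high, about 110 g, standing. Origin at the centre of its underside. z up.
- frit_jar: Frit jar: low squat closed jar of the same make, 62 mm diameter, 38 mm high (the top 13 mm is the white cap, of the same diameter), about 140 g, standing. Origin at the centre of its underside. z up.
- sifter: Powder sifter: round steel cup with gauze floor, 44 mm wide, 32 mm high, about 70 g, with a level wire-loop handle 25 to 29 mm up, 22 mm wide at most; 118 mm long over all. Origin at mid-length, at underside height, z up; the cup's axis lies 37 mm from it towards -x, the handle runs to +x. Rigid; grasp the cup, across the handle
- mould: Casting mould: white plaster block 90 (x) x 56 (y) x 26 (z) mm with a leaf-shaped hollow in its top, about 200 g, lying hollow up. Origin at the centre of its underside. x along its length; grasp across the 56 mm.
- tweezers: Long steel tweezers, 200 mm, lying on the blades' edges so that both blades are seen from above; 10 mm high, about 40 g, rigid (they do not close when gripped). Origin at mid-length, at the underside; x along the length, tips at +x, z up. Within 35 mm of the origin the blades are parallel, 16 mm over their outsides: grasp there
- storage_jar: Bystander: big storage jar, 76 mm diameter, 125 mm high, beyond the work. Leave it alone. Origin at the centre of its underside.
- red_cup: Bystander: small red plastic cup, 48 mm wide, 32 mm high. Leave it alone. Origin at the centre of its underside.
- glass_cutter: Bystander: pencil-shaped brass glass cutter, 160 mm long, 14 mm thick, lying across the far side. Leave it alone. Origin near mid-length, at the underside; x along it.
Mind the look-alikes: they are no part of the job. Leave any blue or green look-alike of the tweezers alone.

How it is judged (in metres and radians):
At the end, for the whole second after the job is handed in: Each thing rests released, still and flat (0.1 rad, 5 mm) on the floor of its own compartment, from whose centre it lies, along and across, within: jars 19 mm, mould 20, sifter 20 and 19, tweezers 20 and 34; sifter and tweezers lengthways within 0.35 rad, either way round (x of powder_jar in the frame of leaf_tray between 0.0575 and 0.0955 m and y of powder_jar in the frame of leaf_tray between -0.0605 and -0.0225 m and z of powder_jar in the frame of leaf_tray between -0.002 and 0.008 m and angle between each of powder_jar, sifter, tweezers, mould, frit_jar's own z axis and vertical below 0.1 rad and linear speed of each of powder_jar, sifter, tweezers, mould, frit_jar below 0.02 m/s and angular speed of each of powder_jar, sifter, tweezers, mould, frit_jar below 0.2 rad/s and x of sifter in the frame of leaf_tray between -0.0595 and -0.0195 m and y of sifter in the frame of leaf_tray between -0.0605 and -0.0225 m and z of sifter in the frame of leaf_tray between -0.002 and 0.008 m and angle between the x axis of each of sifter, tweezers and the x axis of leaf_tray, either way round below 0.35 rad and x of tweezers in the frame of leaf_tray between -0.02 and 0.02 m and y of tweezers in the frame of leaf_tray between 0.0055 and 0.0735 m and z of tweezers in the frame of leaf_tray between -0.002 and 0.008 m and x of mould in the frame of casting_tray between -0.0665 and -0.0265 m and y of mould in the frame of casting_tray between -0.02 and 0.02 m and z of mould in the frame of casting_tray between -0.002 and 0.008 m and x of frit_jar in the frame of casting_tray between 0.0425 and 0.0805 m and y of frit_jar in the frame of casting_tray between -0.019 and 0.019 m and z of frit_jar in the frame of casting_tray between -0.002 and 0.008 m); the robot touches nothing.
It fails at once if the big storage jar is shifted by more than 25 mm or tipped (distance of storage_jar from where it was at the start of the episode above 0.025 m or angle between storage_jar's own z axis and vertical above 0.4 rad).
It fails at once if the red cup is shifted by more than 25 mm or tipped (distance of red_cup from where it was at the start of the episode above 0.025 m or angle between red_cup's own z axis and vertical above 0.4 rad).
It fails at once if the glass cutter is shifted by more than 25 mm or tipped (distance of glass_cutter from where it was at the start of the episode above 0.025 m or angle between glass_cutter's own z axis and vertical above 0.4 rad).
It fails at once if a thing is banged or pressed into its tray with more than 45 N (contact force between any of powder_jar, sifter, tweezers and leaf_tray above 45 N or contact force between any of mould, frit_jar and casting_tray above 45 N).
It fails at once if a thing is dropped: out of the fingers and faster than 0.55 m/s (a fall of about 15 mm) ((linear speed of powder_jar above 0.55 m/s and contact force between powder_jar and the fingers below 0.05 N) or (linear speed of sifter above 0.55 m/s and contact force between sifter and the fingers below 0.05 N) or (linear speed of tweezers above 0.55 m/s and contact force between tweezers and the fingers below 0.05 N) or (linear speed of mould above 0.55 m/s and contact force between mould and the fingers below 0.05 N) or (linear speed of frit_jar above 0.55 m/s and contact force between frit_jar and the fingers below 0.05 N)).
It also fails if it takes over 136 s, if anything falls off the work surface, if the arm or the gripper's body presses on something with over 40 N, if the wrist force passes 120 N, or if a joint passes its speed limit or range.

ROBOT

A 6-joint arm with a two-finger parallel gripper is mounted at the origin on the work surface. World frame = base frame: x ahead of the robot, y to its left, z up, the work surface at z = 0. Lengths are in m, angles in degrees, forces in N, time in s.
With the tool pointing down it reaches from about 0.35 to 0.875 m from the base axis. Payload 4.2 kg.
Tool frame: the origin (TCP) lies between the finger pads; the fingertips stand 17 mm ahead of it and the grasp point (between the pads) lies 2 mm behind it; z points along the fingers, y is the line along which they close (so a half turn about z gives the same grasp; the last joint's range is limited). The gripper opens to 87 mm and grips with 3 to 60 N. Pads are 19 mm wide; open, the fingers measure 117 mm over their backs; the gripper's body (75 mm by 190 mm) begins 51 mm behind the grasp point.
Start: joints at [-60.012, 22.042, 0.453, 0, -68.411, -14.817], TCP at [0.164, -0.603, 0.24] pointing down, gripper open.
Joint ranges: [-179.83, 179.83], [-69.29, 118.12], [-61.27, 80.66], [-181.25, 117.63], [-171.15, -9.14], [-177.46, 177.46]. Speed limits (degrees/s): [159.86, 159.86, 180, 180, 180, 180].

INTERFACE

Orientations are given as a 3x3 rotation matrix whose columns are the frame's x, y, z axes.
In Python, from station import sense, capture, r, masks_of gives the robot as it stands.
- The arm moves only by the tool apply_moves, never from a script. Its argument "steps" is a list that holds one entry, the list of rows, each a list of 7 numbers: the opening, from 0 (shut) to 1 (fully open), then the shift along the tool's x, y, z in mm, then the turn, a rotation vector about the tool's x, y, z in rad. A call has 1 to 12 rows; each row shifts and turns the commanded pose from where the row before left it, along the tool's axes as they then stand; what a row does not reach is not made up. A row lasts 1/8 s, in which the tool goes at most 62.5 mm and 10.7 degrees, less where a joint would pass 70% of its speed; a pose out of reach is approached as far as the arm can. A call with a gripper value outside its range is refused whole. The fingers move at their own pace and stop on an object; the grip force is fixed at half the most. Time passes only in rows, so rows that do not move let the fingers close. It gives the time, the measured TCP pose, the force and the opening at its end, in the units of the state.
- sense(): the state, without advancing time (a new reading comes with each control period).
- capture(name): name is "scene" or "top" or "wrist"; returns a dict with "color" (420x560x3 uint8, red, green, blue), "vfov" (degrees; the focal length in pixels is half the picture's height over the tangent of half this angle, whatever the lens; pixels are square), "cx", "cy" (the principal point, pixels), "T" (4x4, takes a point from camera to world coordinates). Camera axes: x right, y down, z forward; pixel columns grow to the right and rows downward; lengths in m; the calibration is good to about 2 mm. A picture is of the moment at which its call begins. There is no depth.
- r.finish_job(): hands the job in, once; it reports no verdict.
Trained networks look in a picture, given as the dict that the camera call returned (one of the last four; its "shot" number tells which), for a name from the list of things; names that differ only in an ending like _2 or _b are one class to them, and where a whole thing is asked for, a point or a joint stands for the part that bears it (a point fixed in the world has none). Each returns a list of dicts, best first, with "confidence" (0 to 1); they miss things now and then, are a little off and sometimes report something else, mostly with a low value. They report only what shows in the picture. A call takes as long as a camera call. They do not tell look-alikes from the thing itself.
- masks_of(picture, thing): "pixels" (420x560 bool, what is visible of it) and "box" ([left, top, width, height] in pixels, round what is visible of it).
The state is a dict: "time_s": time; "joints": joint angles; "joint_velocities": joint speeds; "effort": joint torques, N m; "tcp_pos": TCP position; "ee_rot": TCP orientation; "wrist_force": force on the tool from outside, world axes, zero at the start; "moment": the same for the moment, N m; "gripper_width": opening from 0.0 (shut) to 1.0 (fully open).
Only numpy, scipy, OpenCV 4.12 (cv2) and the standard library are available. Lean on these libraries where they do the work, as an engineer would, in place of code of your own. Each camera call takes 0.05 s, during which the arm holds its last target. There are 200 camera calls.

## Working session

There is one attempt and no reset: what is moved stays moved. The work goes in short steps, Python scripts to look and compute and a tool call to move; the robot and the scene stay as the last step left them, time stands still between calls to the robot, and variables do not carry over. Pictures are saved under pics/ and viewed, on a budget of 14 in all, crops included, one or two more only if the job needs it, and the job is handed in when it is done.

Besides the shell and the picture viewer there is one more tool, called after ">>>" by a JSON object that holds its "op" and its "data", one argument or row to a line. apply_moves: Moves the arm, as the interface text tells. Its arguments: {"type":"object","properties":{"steps":{"type":"array","items":{"type":"array","items":{"type":"array","items":{"type":"number"}}}}},"required":["steps"]}

```bash
mkdir -p pics; ls; python3 - <<'E'
from station import sense,capture,r,masks_of
import cv2,numpy as np
s=sense();print({k:np.round(v,3).tolist() for k,v in s.items()})
ims=[]
for n in("top","scene"):
    p=capture(n);print(n,p["vfov"],p["cx"],p["cy"],np.round(p["T"],4).tolist())
    cv2.imwrite(f"pics/{n}0.png",cv2.resize(p["color"][:,:,::-1],(784,588),interpolation=cv2.INTER_CUBIC))
    for t in "leaf_tray casting_tray powder_jar frit_jar sifter mould tweezers storage_jar red_cup glass_cutter".split():
        print(t,[(round(m["confidence"],2),m["box"]) for m in masks_of(p,t)])
E
```

```text
pics
{'time_s': 0.0, 'joints': [-60.01, 22.092, 0.38, -0.032, -68.412, -14.817], 'joint_velocities': [-0.045, 0.051, -0.061, -0.023, 0.038, -0.01], 'effort': [0.001, -39.067, 18.74, 4.22, 0.011, -0.0], 'tcp_pos': [0.163, -0.603, 0.238], 'ee_rot': [[-0.965, -0.262, -0.001], [-0.262, 0.965, 0.002], [0.0, 0.002, -1.0]], 'wrist_force': [-0.38, 0.817, -0.026], 'moment': [0.018, 0.011, 0.021], 'gripper_width': 1.0}
top 57.831153049904856 284.52162700442057 208.78599668668718 [[0.0116, -0.9809, 0.1939, 0.3243], [-0.9996, -0.0166, -0.024, 0.0173], [0.0268, -0.1936, -0.9807, 0.8856], [0.0, 0.0, 0.0, 1.0]]
leaf_tray [(0.75, [380.8, 162.8, 78.4, 101.9])]
casting_tray [(0.56, [109.4, 156.7, 71.0, 98.4]), (0.52, [265.3, 95.9, 66.0, 15.1])]
powder_jar [(0.9, [234.7, 173.3, 19.8, 25.5]), (0.64, [110.8, 158.5, 67.6, 98.3])]
frit_jar [(0.69, [234.3, 171.4, 20.9, 24.9]), (0.66, [304.1, 176.2, 27.5, 30.1])]
sifter [(0.84, [253.0, 126.7, 19.4, 21.4])]
mould [(0.87, [308.2, 121.0, 40.3, 31.5]), (0.6, [234.9, 171.6, 21.7, 24.3])]
tweezers [(0.79, [116.2, 294.0, 82.5, 45.7]), (0.68, [369.5, 311.6, 69.3, 59
[... 431 characters left out ...]
8.4, 270.6, 146.0, 108.8])]
casting_tray [(0.7, [313.9, 151.9, 82.0, 46.5]), (0.48, [355.7, 235.2, 16.1, 24.2]), (0.38, [249.8, 204.5, 49.7, 47.8])]
powder_jar [(0.82, [318.8, 198.8, 19.2, 34.1])]
frit_jar [(0.61, [273.5, 242.4, 24.3, 30.3]), (0.25, [308.8, 297.2, 47.2, 77.6])]
sifter [(0.86, [355.3, 235.4, 16.7, 25.2])]
mould [(0.61, [305.5, 266.7, 48.0, 36.8])]
tweezers [(0.92, [246.7, 201.2, 53.0, 49.7]), (0.89, [99.7, 225.6, 24.7, 55.4]), (0.83, [237.7, 141.0, 60.6, 22.4])]
storage_jar [(0.69, [309.3, 298.2, 48.9, 75.0])]
red_cup [(0.66, [428.5, 205.2, 16.3, 24.2])]
glass_cutter [(0.74, [362.0, 268.8, 43.8, 41.9]), (0.59, [317.1, 194.5, 20.8, 39.3]), (0.37, [120.0, 268.8, 144.6, 108.4])]
```

View pics/top0.png

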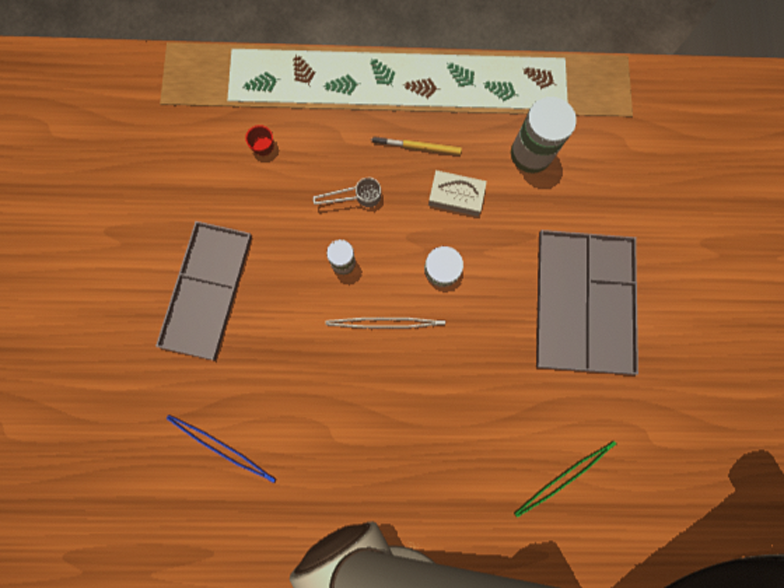

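View pics/scene0.png

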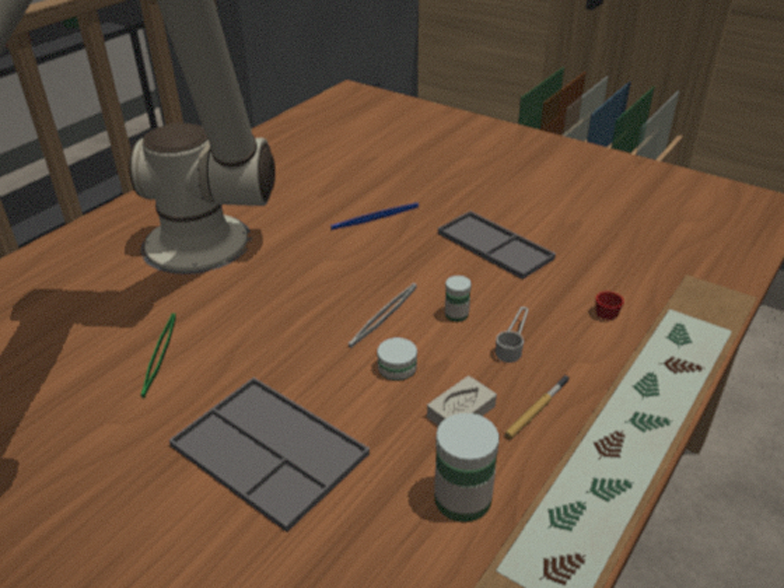

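```bash
cat > h.py <<'E'
from station import sense,capture,r,masks_of
import cv2,numpy as np
def plane(p,uv,z):
    uv=np.atleast_2d(np.asarray(uv,float)); f=p["color"].shape[0]/2/np.tan(np.radians(p["vfov"])/2)
    d=np.c_[(uv-[p["cx"],p["cy"]])/f,np.ones(len(uv))]@p["T"][:3,:3].T
    o=p["T"][:3,3]; return (o+d*((z-o[2])/d[:,2])[:,None])[:,:2]
def proj(p,X):
    f=p["color"].shape[0]/2/np.tan(np.radians(p["vfov"])/2)
    c=(np.atleast_2d(X)-p["T"][:3,3])@p["T"][:3,:3]; return c[:,:2]/c[:,2:]*f+[p["cx"],p["cy"]]
def rect(p,m,z):
    # big component's min-area rectangle on the plane z: centre, long side, short side, angle of long side
    n,l,st,_=cv2.connectedComponentsWithStats(m.astype(np.uint8)); k=1+np.argmax(st[1:,4])
    c=max(cv2.findContours((l==k).astype(np.uint8),0,1)[0],key=cv2.contourArea)[:,0]
    q=plane(p,c,z); (x,y),(w,h),a=cv2.minAreaRect((q*1000).astype(np.float32))
    if w<h: w,h,a=h,w,a+90
    return np.round([x,y,w,h,(a+90)%180-90],1)
E
python3 - <<'E'
from h import *
Z=dict(leaf_tray=.014,casting_tray=.014,powder_jar=.07,frit_jar=.038,sifter=.03,mould=.026,tweezers=.01,red_cup=.032,glass_cutter=.014,storage_jar=.125)
for n in("top","scene"):
    p=capture(n)
    for t,z in Z.items():
        for m in masks_of(p,t)[:3]: print(n,t,round(m["confidence"],2),m["box"],rect(p,m["pixels"],z))
E
```

```text
top leaf_tray 0.77 [380.8, 162.3, 78.7, 105.1] [ 489.3 -320.8  239.7  172.4   -3.2]
top casting_tray 0.55 [110.3, 157.0, 68.2, 98.9] [498.6 316.8 221.3 102.6 -12.4]
top casting_tray 0.52 [301.7, 175.9, 29.2, 31.8] [ 5.435e+02 -7.930e+01  6.850e+01  6.420e+01  1.000e-01]
top casting_tray 0.22 [305.8, 120.3, 43.1, 33.3] [ 674.7 -103.2   94.5   68.    79.3]
top powder_jar 0.68 [236.2, 171.2, 18.3, 21.6] [543.3  89.8  48.2  39.8   1.6]
top powder_jar 0.65 [380.5, 162.5, 75.7, 105.3] [ 478.9 -299.1  220.5  157.8   -3.6]
top frit_jar 0.82 [301.3, 176.5, 30.2, 29.4] [537.6 -76.3  68.5  59.7 -18.1]
top sifter 0.77 [250.3, 127.0, 23.5, 22.2] [666.8  53.1  50.4  45.2   1.2]
top mould 0.97 [307.6, 120.7, 39.4, 29.8] [ 670.5 -102.7   91.1   66.7   78.2]
top tweezers 0.92 [370.0, 313.5, 66.0, 55.2] [ 201.5 -270.6  197.9   17.6  -54.4]
top tweezers 0.91 [117.8, 297.9, 75.9, 43.0] [283.1 346.   26.8   7.8  62.3]
top tweezers 0.61 [230.4, 224.3, 86.3, 7.8] [441.1  10.3  78.8   2.3 -89.1]
top red_cup 0.56 [176.8, 91.4, 16.3, 20.4] [757.4 239.3  50.2  43.1   3.3]
top glass_cutter 0.84 [265.6, 99.2, 65
[... 655 characters left out ...]
21.2, 40.4] [666.2  68.4 143.5  42.3 -67.2]
scene mould 0.89 [304.2, 268.8, 51.4, 35.2] [ 681.3 -112.6  106.7   71.1   75.5]
scene tweezers 0.91 [99.2, 225.2, 23.2, 56.0] [ 207.2 -275.3  199.1   20.4  -54.1]
scene tweezers 0.75 [237.2, 141.1, 59.9, 25.7] [250.  269.6 197.2  30.6  61.3]
scene tweezers 0.59 [247.8, 205.3, 49.0, 44.4] [451.   13.6 199.1  24.8 -87.1]
scene red_cup 0.54 [428.5, 213.1, 15.6, 12.7] [769.1 222.1  74.3  43.8 -68.5]
scene glass_cutter 0.86 [361.9, 268.6, 42.7, 42.1] [770.4 -41.2 152.9  14.2  83.6]
scene storage_jar 0.84 [308.4, 296.7, 49.5, 77.7] [ 780.9 -281.7  165.5   74.   -63.7]
scene storage_jar 0.18 [246.7, 205.9, 49.7, 43.0] [ 537.6 -103.8  172.2   19.5  -87.1]
```

```bash
cat >> h.py <<'E'
def go(x,y,z,yaw,vmax=48,amax=10,s=None):
    # n equal rows (mm, rad) from the measured pose to the wanted one, tool down; yaw = world angle of tool x
    s=s or sense(); R=np.array(s["ee_rot"]); a0=np.degrees(np.arctan2(R[1,0],R[0,0]))
    da=-((yaw-a0+180)%360-180)        # turn about tool z (down)
    d=(R.T@(np.array([x,y,z])-s["tcp_pos"]))*1000
    n=int(max(np.ceil(np.linalg.norm(d)/vmax),np.ceil(abs(da)/amax),1)); t=np.radians(da)/n
    M=sum(np.array([[np.cos(k*t),-np.sin(k*t)],[np.sin(k*t),np.cos(k*t)]]) for k in range(n))
    q=np.linalg.solve(M,d[:2]); print("n",n,"row",np.round([*q,d[2]/n,0,0,t],3).tolist(),"yaw0",round(a0,1),"total",np.round(d,1),"da",round(da,1))
def cams(): s=sense(); print(round(s["time_s"],2),np.round(s["tcp_pos"],4),np.round(s["joints"],1),s["gripper_width"],np.round(s["wrist_force"],1))
E
python3 - <<'E'
from h import *
p=capture("top")
print("storage top",plane(p,[[550/1.4,118/1.4]],.125),"base",plane(p,[[533/1.4,160/1.4]],0))
print("powder cap",plane(p,[[340/1.4,250/1.4]],.07),"frit",plane(p,[[444/1.4,264/1.4]],.038),"cup",plane(p,[[368/1.4,190/1.4]],.03))
w=capture("wrist");R=np.array(sense()["ee_rot"]);print("wrist cam in tool",np.round(R.T@(w["T"][:3,3]-sense()["tcp_pos"]),4),np.round(R.T@w["T"][:3,:3],3).tolist(),w["vfov"])
go(.56,.0,.30,180)
E
```

```text
storage top [[ 0.75777817 -0.23640778]] base [[ 0.74583411 -0.24366687]]
powder cap [[0.55223141 0.09042242]] frit [[ 0.54060959 -0.07806982]] cup [[0.66995538 0.04998566]]
wrist cam in tool [ 0.0739  0.0007 -0.1473] [[-0.0, -0.961, -0.275], [1.0, -0.0, -0.0], [0.0, -0.275, 0.961]] 68.36346175672946
n 16 row [-29.904, 33.951, -3.777, 0.0, 0.0, 0.017] yaw0 -164.8 total [-540.5  478.4  -60.4] da 15.2
```

>>> {"op": "apply_moves", "data": {
  "steps": [
    [[1, -30, 34, -3.8, 0, 0, 0.017], [1, -30, 34, -3.8, 0, 0, 0.017], [1, -30, 34, -3.8, 0, 0, 0.017], [1, -30, 34, -3.8, 0, 0, 0.017], [1, -30, 34, -3.8, 0, 0, 0.017], [1, -30, 34, -3.8, 0, 0, 0.017], [1, -30, 34, -3.8, 0, 0, 0.017], [1, -30, 34, -3.8, 0, 0, 0.017], [1, -30, 34, -3.8, 0, 0, 0.017], [1, -30, 34, -3.8, 0, 0, 0.017], [1, -30, 34, -3.8, 0, 0, 0.017], [1, -30, 34, -3.8, 0, 0, 0.017]]
  ]
}}

```text
time_s: 3.8
tcp_pos: [0.449, -0.1392, 0.2857]
ee_rot: [[-0.998, -0.061, 0.001], [-0.061, 0.998, -0.0], [-0.001, -0.0, -1.0]]
wrist_force: [-0.2, 0.3, -0.4]
gripper_width: 1.002
```

>>> {"op": "apply_moves", "data": {
  "steps": [
    [[1, -30, 34, -3.8, 0, 0, 0.017], [1, -30, 34, -3.8, 0, 0, 0.017], [1, -30, 34, -3.8, 0, 0, 0.017], [1, -30, 34, -3.8, 0, 0, 0.017]]
  ]
}}

```text
time_s: 4.3
tcp_pos: [0.5642, 0.0008, 0.3007]
ee_rot: [[-1.0, 0.007, 0.0], [0.007, 1.0, -0.0], [-0.0, -0.0, -1.0]]
wrist_force: [0.8, -0.8, 0.5]
gripper_width: 0.997
```

```bash
python3 - <<'E'
from h import *
cams()
w=capture("wrist");cv2.imwrite("pics/w1.png",cv2.resize(w["color"][:,:,::-1],(784,588),interpolation=cv2.INTER_CUBIC))
Z=dict(powder_jar=.07,frit_jar=.038,sifter=.03,mould=.026,tweezers=.01)
for t,z in Z.items():
    for m in masks_of(w,t)[:2]: print(t,round(m["confidence"],2),m["box"],rect(w,m["pixels"],z))
go(.552,.09,.10,180)
E
```

```text
4.3 [0.5642 0.0008 0.3007] [  16.5   13.9   -2.4    0.   -73.6 -107. ] 0.997116500056887 [ 0.8 -0.8  0.5]
powder_jar 0.82 [330.2, 149.7, 43.3, 42.5] [546.6  88.1  55.4  43.   45.6]
powder_jar 0.37 [215.8, 77.6, 151.4, 15.6] [448.4  28.8  62.6   3.5 -89.2]
frit_jar 0.57 [195.4, 138.6, 47.4, 45.8] [541.  -75.9  63.8  62.1 -28.1]
sifter 0.91 [299.8, 231.7, 79.1, 32.3] [669.7  87.1 115.7  52.   89.6]
mould 0.82 [182.0, 222.2, 62.4, 49.7] [ 672.2 -101.    91.1   66.6   79.1]
mould 0.27 [301.6, 230.2, 75.7, 35.1] [670.5  53.4  50.7  50.2  38.1]
tweezers 0.85 [214.9, 79.3, 149.2, 18.3] [447.9  79.5  75.3  18.6  89.6]
n 5 row [2.227, 18.19, 40.057, 0.0, 0.0, -0.001] yaw0 179.6 total [ 11.4  90.9 200.3] da -0.4
```

View pics/w1.png

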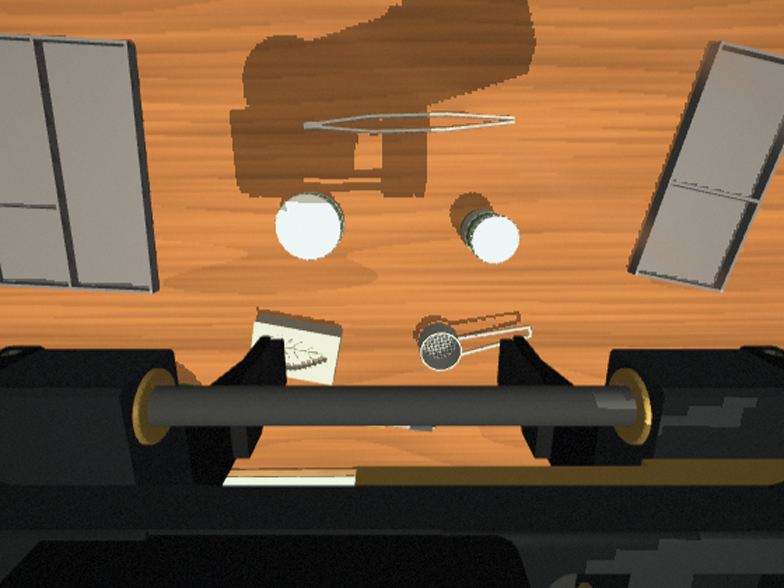

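```bash
python3 - <<'E'
from h import *
w=capture("wrist"); g=cv2.cvtColor(w["color"],cv2.COLOR_RGB2HSV)
bright=((g[...,1]<70)&(g[...,2]>170)).astype(np.uint8)
for nm,c,z in(("powder",(495,238),.07),("frit",(310,226),.038)):
    n,l,st,ce=cv2.connectedComponentsWithStats(bright); k=l[int(c[1]/1.4),int(c[0]/1.4)]
    cn=max(cv2.findContours((l==k).astype(np.uint8),0,1)[0],key=cv2.contourArea)[:,0]
    q=plane(w,cn,z)*1000; print(nm,st[k],cv2.minEnclosingCircle(q.astype(np.float32)))
P=lambda u,v,z:np.round(plane(w,[[u/1.4,v/1.4]],z)*1000,1)
print("cup",P(440,350,.032),"handle tip",P(531,331,.027),"mould corners",[P(a,b,.026) for a,b in((258,320),(341,333),(332,384))],"tweez ends",P(304,126,.01),P(514,120,.01))
cams()
E
```

```text
powder [337 155  36  35 903] ((550.5945434570312, 92.28191375732422), 21.595237731933594)
frit [ 198  140   49   47 1717] ((542.84521484375, -75.89086151123047), 32.11360549926758)
cup [[670.2  49.6]] handle tip [[651.8 144.1]] mould corners [array([[ 638. , -138.3]]), array([[652.9, -53.2]]), array([[711.6, -65.2]])] tweez ends [[449.3 -81.9]] [[445.6 116.7]]
4.65 [ 0.5628 -0.0012  0.3005] [  16.4   13.8   -2.6   -0.   -73.6 -106.8] 0.9988080998913348 [ 0.2  0.1 -0.1]
```

>>> {"op": "apply_moves", "data": {
  "steps": [
    [[1, 3, 23, 35, 0, 0, 0], [1, 3, 23, 40, 0, 0, 0], [1, 3, 23, 40, 0, 0, 0], [1, 3, 24, 40, 0, 0, 0], [1, 0, 0, 40, 0, 0, 0], [1, 0, 0, 40, 0, 0, 0], [1, 0, 0, 15, 0, 0, 0], [0.2, 0, 0, 0, 0, 0, 0], [0.2, 0, 0, 0, 0, 0, 0], [0.2, 0, 0, 0, 0, 0, 0], [0.2, 0, 0, 0, 0, 0, 0], [0.2, 0, 0, 0, 0, 0, 0]]
  ]
}}

```text
time_s: 6.15
tcp_pos: [0.5522, 0.0927, 0.0508]
ee_rot: [[-1.0, 0.007, 0.001], [0.007, 1.0, 0.0], [-0.001, 0.0, -1.0]]
wrist_force: [0.1, -1.1, 0.2]
gripper_width: 0.515
```

```bash
python3 - <<'E'
from h import *
cams()
go(.500,-.19,.20,180)
E
```

```text
6.15 [0.5522 0.0927 0.0508] [  26.1   27.7  -21.8   -0.   -40.5 -116.5] 0.5152598185824755 [ 0.1 -1.1  0.2]
n 7 row [7.279, -40.413, -21.333, 0.0, 0.0, -0.001] yaw0 179.6 total [  50.1 -283.  -149.3] da -0.4
```

>>> {"op": "apply_moves", "data": {
  "steps": [
    [[0.2, 0, 0, -15, 0, 0, 0], [0.2, 0, 0, -40, 0, 0, 0], [0.2, 0, -20, -45, 0, 0, 0], [0.2, 10, -43, -45, 0, 0, 0], [0.2, 10, -45, -4, 0, 0, 0], [0.2, 10, -45, 0, 0, 0, 0], [0.2, 10, -45, 0, 0, 0, 0], [0.2, 5, -45, 0, 0, 0, 0], [0.2, 5, -40, 0, 0, 0, 0], [0.2, 0, 0, 0, 0, 0, 0]]
  ]
}}

```text
time_s: 7.4
tcp_pos: [0.4994, -0.1918, 0.1996]
ee_rot: [[-1.0, 0.011, 0.0], [0.011, 1.0, -0.0], [-0.0, -0.0, -1.0]]
wrist_force: [-0.3, 0.1, -1.4]
gripper_width: 0.475
```

```bash
python3 - <<'E'
from h import *
cams()
w=capture("wrist");cv2.imwrite("pics/w2.png",cv2.resize(w["color"][:,:,::-1],(784,588),interpolation=cv2.INTER_CUBIC))
for m in masks_of(w,"leaf_tray")[:2]: print(round(m["confidence"],2),m["box"],rect(w,m["pixels"],.014))
E
```

```text
7.4 [ 0.4994 -0.1918  0.1996] [ -3.6  15.2 -15.7   0.  -59.1 -87. ] 0.475469999305712 [-0.3  0.1 -1.4]
0.59 [67.9, 63.1, 166.7, 213.2] [ 484.9 -321.9  223.9  167.9   -3.5]
```

View pics/w2.png

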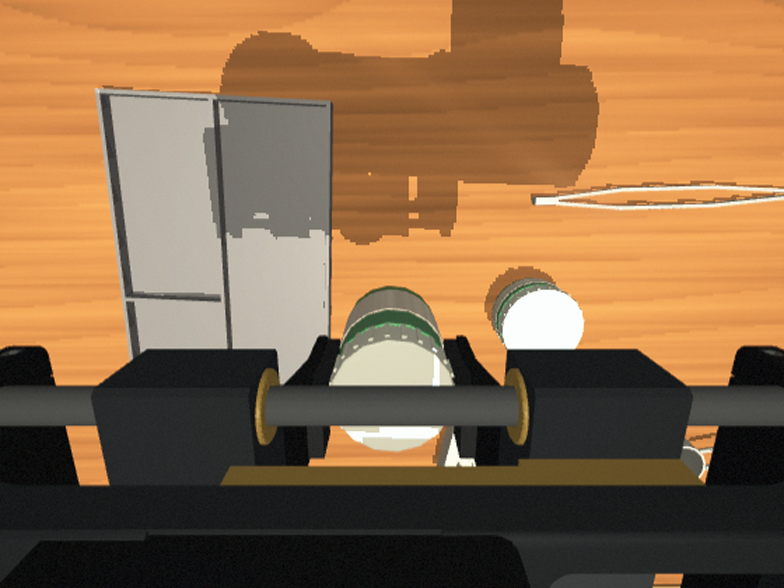

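```bash
cat >> h.py <<'E'
def tray(c,yaw,q):
    a=np.radians(yaw); return np.round(np.array(c)+np.array([[np.cos(a),-np.sin(a)],[np.sin(a),np.cos(a)]])@np.array(q),1)
E
python3 - <<'E'
from h import *
w=capture("wrist")
P=lambda u,v:plane(w,[[u/1.4,v/1.4]],.014)[0]*1000
A,B=P(97,90),P(331,101); d=B-A; yaw=np.degrees(np.arctan2(d[1],d[0]))-90
print(A,B,np.linalg.norm(d),yaw); print("centre",tray((A+B)/2,yaw,[117.5,0]))
print("xdiv",P(128,297),P(220,299),"expect",[tray(tray((A+B)/2,yaw,[117.5,0]),yaw,q) for q in([37,-81],[37,-2])])
E
```

```text
[ 370.93454003 -395.39456126] [ 379.51529864 -230.66278694] 164.95510568466815 -2.981800703605458
centre [ 492.6 -319.1]
xdiv [ 523.28946194 -400.36613421] [ 525.59449652 -326.74075091] expect [array([ 525.3, -401.9]), array([ 529.4, -323. ])]
```

>>> {"op": "apply_moves", "data": {
  "steps": [
    [[0.2, -17.4, -43.4, 0, 0, 0, 0], [0.2, -17.4, -43.4, 0, 0, 0, 0], [0.2, -17.4, -43.4, 0, 0, 0, 0], [0.2, -17.4, -43.4, 10, 0, 0, 0], [0.2, 0, 0, 40, 0, 0, 0], [0.2, 0, 0, 40, 0, 0, 0], [0.2, 0, 0, 30, 0, 0, 0], [0.2, 0, 0, 15, 0, 0, 0], [0.2, 0, 0, 6, 0, 0, 0], [0.2, 0, 0, 0, 0, 0, 0]]
  ]
}}

```text
time_s: 8.8
tcp_pos: [0.5692, -0.3636, 0.0588]
ee_rot: [[-1.0, 0.006, 0.001], [0.006, 1.0, -0.001], [-0.001, -0.001, -1.0]]
wrist_force: [-0.6, -0.0, -0.2]
gripper_width: 0.475
```

```bash
python3 - <<'E'
from h import *
cams()
go(.567,-.366,.0545,179.4)
p=capture("scene");cv2.imwrite("pics/s3.png",cv2.resize(p["color"][250:400,90:330,::-1],(720,450),interpolation=cv2.INTER_CUBIC))
E
```

```text
8.8 [ 0.5692 -0.3636  0.0588] [-18.9  35.9  -3.8   0.  -50.2 -71.5] 0.47457871900243004 [-0.6 -0.  -0.2]
n 1 row [2.157, -2.388, 4.274, 0.0, 0.0, 0.004] yaw0 179.6 total [ 2.2 -2.4  4.3] da 0.2
```

View pics/s3.png

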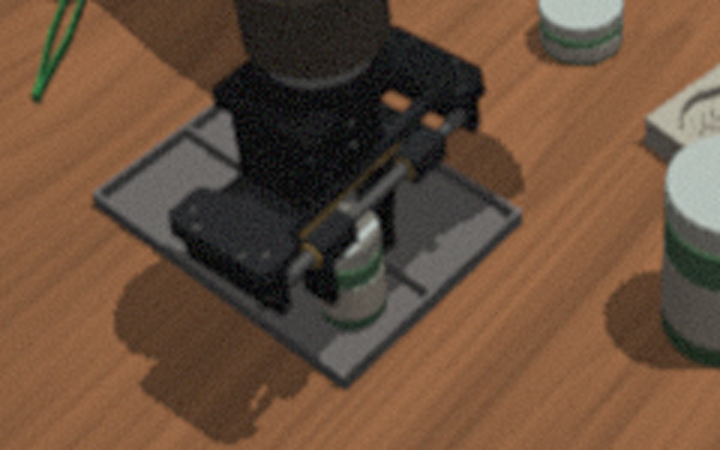

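>>> {"op": "apply_moves", "data": {
  "steps": [
    [[0.2, 1, -1, 1.5, 0, 0, 0], [0.2, 1, -1, 1.5, 0, 0, 0], [0.2, 0, 0, 1.2, 0, 0, 0], [0.2, 0, 0, 0.5, 0, 0, 0], [0.2, 0, 0, 0, 0, 0, 0], [0.53, 0, 0, 0, 0, 0, 0], [0.65, 0, 0, 0, 0, 0, 0], [0.65, 0, 0, 0, 0, 0, 0], [0.65, 0, 0, -15, 0, 0, 0], [0.65, 0, 0, -35, 0, 0, 0], [1, 0, 0, -45, 0, 0, 0], [1, 0, 0, -45, 0, 0, 0]]
  ]
}}

```text
time_s: 10.35
tcp_pos: [0.5664, -0.3658, 0.1957]
ee_rot: [[-1.0, 0.007, 0.001], [0.007, 1.0, -0.001], [-0.001, -0.001, -1.0]]
wrist_force: [0.8, 0.6, -0.4]
gripper_width: 0.795
```

```bash
python3 - <<'E'
from h import *
cams()
go(.544,-.076,.15,180)
w=capture("wrist");cv2.imwrite("pics/w4.png",cv2.resize(w["color"][:,:,::-1],(560,420)))
for m in masks_of(w,"powder_jar")[:2]: print(m["confidence"],m["box"],rect(w,m["pixels"],.073))
E
```

```text
10.35 [ 0.5664 -0.3658  0.1957] [-19.1  28.5   4.5   0.  -65.9 -71.3] 0.7954718804882605 [ 0.8  0.6 -0.4]
n 7 row [3.375, 41.396, 6.502, 0.0, 0.0, -0.001] yaw0 179.6 total [ 24.5 289.7  45.5] da -0.4
0.89 [258.6, 175.2, 46.1, 56.5] [ 5.621e+02 -3.654e+02  5.030e+01  4.180e+01 -4.000e-01]
```

>>> {"op": "apply_moves", "data": {
  "steps": [
    [[1, 3.4, 41.4, 0, 0, 0, 0], [1, 3.4, 41.4, 0, 0, 0, 0], [1, 3.4, 41.4, 0, 0, 0, 0], [1, 3.4, 41.4, 0, 0, 0, 0], [1, 3.4, 41.4, 0, 0, 0, 0], [1, 3.4, 41.4, 0, 0, 0, 0], [1, 3.4, 41.4, 10, 0, 0, 0], [1, 0, 0, 40, 0, 0, 0], [1, 0, 0, 40, 0, 0, 0], [1, 0, 0, 0, 0, 0, 0]]
  ]
}}

```text
time_s: 11.7
tcp_pos: [0.5427, -0.0759, 0.1012]
ee_rot: [[-1.0, 0.007, -0.006], [0.007, 1.0, -0.001], [0.006, -0.001, -1.0]]
wrist_force: [0.1, -0.3, 0.2]
gripper_width: 1.0
```

```bash
python3 - <<'E'
from h import *
cams()
go(.5435,-.0759,.033,180)
w=capture("wrist");cv2.imwrite("pics/w5.png",w["color"][:,:,::-1])
g=cv2.cvtColor(w["color"],cv2.COLOR_RGB2HSV);b=((g[...,1]<70)&(g[...,2]>170)).astype(np.uint8)
uv=proj(w,[[.5428,-.0759,.038]])[0];print(uv)
n,l,st,ce=cv2.connectedComponentsWithStats(b);k=l[int(uv[1]),int(uv[0])];print(k,st[k])
if k:
    c=max(cv2.findContours((l==k).astype(np.uint8),0,1)[0],key=cv2.contourArea)[:,0];print(cv2.minEnclosingCircle((plane(w,c,.038)*1000).astype(np.float32)))
E
```

```text
11.7 [ 0.5427 -0.0759  0.1012] [  9.   22.9 -20.6  -0.  -46.9 -99.4] 1.0000938155251664 [ 0.1 -0.3  0.2]
n 2 row [-0.633, 0.007, 34.088, 0.0, 0.0, -0.004] yaw0 179.6 total [-1.3  0.  68.2] da -0.4
[278.13136571 227.98429223]
53 [ 234  185   86   83 5451]
((542.5546875, -76.95426940917969), 31.741907119750977)
```

>>> {"op": "apply_moves", "data": {
  "steps": [
    [[1, 0, -1, 35, 0, 0, 0], [1, 0, 0, 25, 0, 0, 0], [1, 0, 0, 8, 0, 0, 0], [0.4, 0, 0, 0, 0, 0, 0], [0.4, 0, 0, 0, 0, 0, 0], [0.4, 0, 0, 0, 0, 0, 0], [0.4, 0, 0, 0, 0, 0, 0], [0.4, 0, 0, -15, 0, 0, 0], [0.4, 0, 0, -35, 0, 0, 0], [0.4, 0, 30, -40, 0, 0, 0], [0.4, 5, 45, -40, 0, 0, 0], [0.4, 5, 45, -25, 0, 0, 0]]
  ]
}}

```text
time_s: 13.25
tcp_pos: [0.5358, 0.0445, 0.1933]
ee_rot: [[-1.0, 0.008, 0.003], [0.008, 1.0, 0.001], [-0.003, 0.001, -1.0]]
wrist_force: [0.8, 0.7, -1.8]
gripper_width: 0.704
```

```bash
python3 - <<'E'
from h import *
cams()
go(.51,.20,.20,180)
E
```

```text
13.25 [0.5358 0.0445 0.1933] [  22.    15.8  -15.9    0.   -58.1 -112.5] 0.7035646151923434 [ 0.8  0.7 -1.8]
n 4 row [6.644, 38.848, -1.661, 0.0, 0.0, -0.002] yaw0 179.6 total [ 27.  155.3  -6.6] da -0.4
```

>>> {"op": "apply_moves", "data": {
  "steps": [
    [[0.4, 6.6, 38.8, -1.6, 0, 0, 0], [0.4, 6.6, 38.8, -1.6, 0, 0, 0], [0.4, 6.6, 38.8, -1.6, 0, 0, 0], [0.4, 6.6, 28.8, -1.6, 0, 0, 0], [0.4, 0, 0, 0, 0, 0, 0]]
  ]
}}

```text
time_s: 13.88
tcp_pos: [0.5097, 0.1903, 0.1973]
ee_rot: [[-1.0, 0.004, 0.0], [0.004, 1.0, 0.001], [-0.0, 0.001, -1.0]]
wrist_force: [0.3, -0.1, -0.9]
gripper_width: 0.704
```

```bash
python3 - <<'E'
from h import *
cams()
w=capture("wrist");cv2.imwrite("pics/w6.png",cv2.resize(w["color"][:,:,::-1],(784,588),interpolation=cv2.INTER_CUBIC))
for m in masks_of(w,"casting_tray")[:2]: print(round(m["confidence"],2),m["box"],rect(w,m["pixels"],.014))
E
```

```text
13.88 [0.5097 0.1903 0.1973] [  37.5   16.2  -14.6   -0.   -59.1 -127.8] 0.7037412078351463 [ 0.3 -0.1 -0.9]
0.94 [337.0, 64.1, 145.2, 211.5] [499.3 319.2 220.5 101.  -12.1]
```

View pics/w6.png

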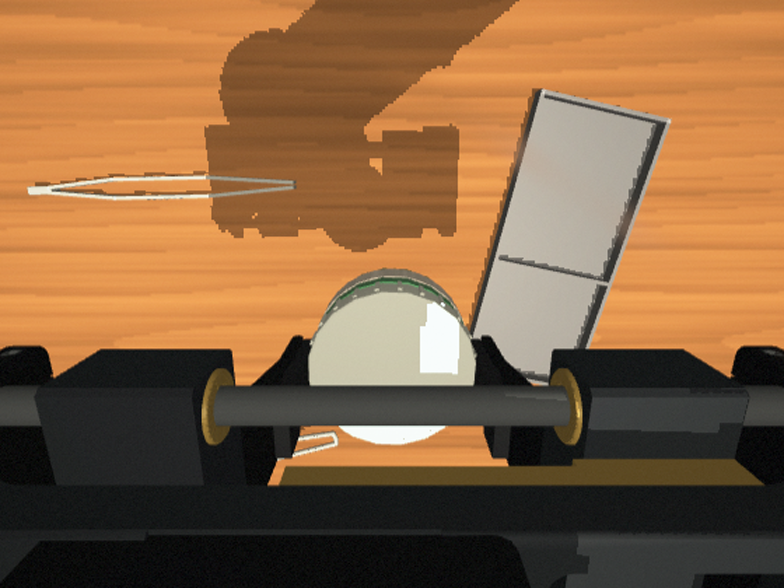

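```bash
python3 - <<'E'
from h import *
w=capture("wrist")
P=lambda u,v:plane(w,[[u/1.4,v/1.4]],.014)[0]*1000
A,B=P(541,89),P(670,121); d=B-A; yaw=np.degrees(np.arctan2(d[1],d[0]))-90
C=tray((A+B)/2,yaw,[109.5,0]); print(A,B,np.linalg.norm(d),yaw,C)
print("div",P(500,257),P(610,283),"expect",tray(C,yaw,[15,-45]),tray(C,yaw,[15,45]))
go(*(tray((500.5,317.5),-12.2,(61.5,0))/1000),.06,167.8)
print("sq",tray((500.5,317.5),-12.2,(61.5,0)))
E
```

```text
[383.03503747 295.07473435] [404.62166676 388.86554584] 96.24291602734698 -12.961317853832554 [500.5 317.4]
div [502.37263822 273.78866185] [523.82767198 361.82357516] expect [505.  270.2] [525.2 357.9]
n 4 row [-10.172, 30.128, 34.208, 0.0, 0.0, 0.051] yaw0 179.6 total [-49.8 116.8 136.8] da 11.8
sq [560.6 304.5]
```

>>> {"op": "apply_moves", "data": {
  "steps": [
    [[0.4, -10.2, 30.2, 0, 0, 0, 0.051], [0.4, -10.2, 30.2, 0, 0, 0, 0.051], [0.4, -10.2, 30.2, 0, 0, 0, 0.051], [0.4, -10.2, 30.2, 0, 0, 0, 0.051], [0.4, 0, 0, 40, 0, 0, 0], [0.4, 0, 0, 40, 0, 0, 0], [0.4, 0, 0, 40, 0, 0, 0], [0.4, 0, 0, 25, 0, 0, 0], [0.4, 0, 0, 8, 0, 0, 0], [0.4, 0, 0, 0, 0, 0, 0]]
  ]
}}

```text
time_s: 15.28
tcp_pos: [0.5614, 0.3049, 0.0438]
ee_rot: [[-0.978, 0.21, -0.0], [0.21, 0.978, -0.0], [-0.0, -0.0, -1.0]]
wrist_force: [1.3, -0.1, -1.8]
gripper_width: 0.71
```

```bash
python3 - <<'E'
from h import *
cams()
go(.5605,.305,.0375,167.5)
p=capture("scene");cv2.imwrite("pics/s7.png",cv2.resize(p["color"][130:250,260:440,::-1],(720,480),interpolation=cv2.INTER_CUBIC))
E
```

```text
15.28 [0.5614 0.3049 0.0438] [  43.    34.1  -10.2    0.   -45.6 -145.2] 0.7096587498470639 [ 1.3 -0.1 -1.8]
n 1 row [0.887, -0.068, 6.302, 0.0, 0.0, 0.006] yaw0 167.9 total [ 0.9 -0.1  6.3] da 0.4
```

View pics/s7.png

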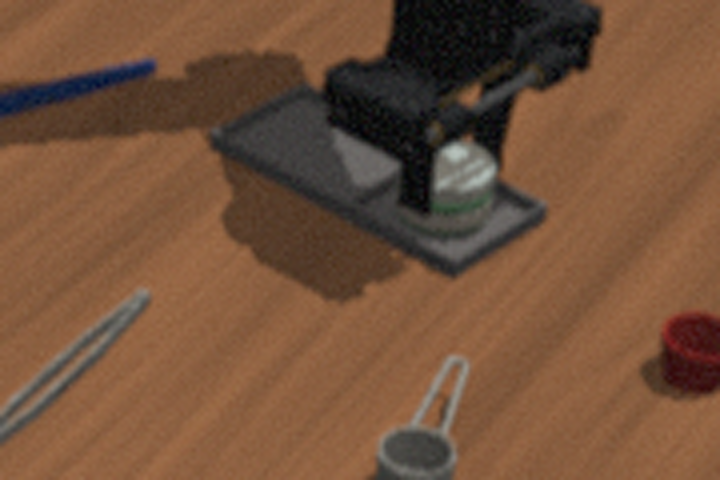

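>>> {"op": "apply_moves", "data": {
  "steps": [
    [[0.4, 0, 0, 2, 0, 0, 0], [0.4, 0, 0, 2, 0, 0, 0], [0.4, 0, 0, 1.5, 0, 0, 0], [0.4, 0, 0, 1, 0, 0, 0], [0.4, 0, 0, 0.5, 0, 0, 0], [0.4, 0, 0, 0, 0, 0, 0], [0.74, 0, 0, 0, 0, 0, 0], [0.8, 0, 0, 0, 0, 0, 0], [0.82, 0, 0, 0, 0, 0, 0], [0.82, 0, 0, -15, 0, 0, 0], [0.82, 0, 0, -30, 0, 0, 0], [1, 0, 0, -45, 0, 0, 0]]
  ]
}}

```text
time_s: 16.82
tcp_pos: [0.5604, 0.305, 0.1271]
ee_rot: [[-0.978, 0.21, -0.002], [0.21, 0.978, -0.002], [0.001, -0.002, -1.0]]
wrist_force: [0.8, 0.2, 1.2]
gripper_width: 0.87
```

```bash
python3 - <<'E'
from h import *
cams()
w=capture("wrist")
for m in masks_of(w,"frit_jar")[:2]: print(m["confidence"],m["box"],rect(w,m["pixels"],.041))
# mould: centre from three corners and masks
c=np.array([[638,-138.3],[652.9,-53.2],[711.6,-65.2]]);print((c[0]+c[2])/2,np.degrees(np.arctan2(*(c[1]-c[0])[::-1])),np.linalg.norm(c[1]-c[0]),np.linalg.norm(c[2]-c[1]))
go(.673,-.102,.15,-101)
E
```

```text
16.82 [0.5604 0.305  0.1271] [  43.1   28.7   -5.9    0.   -55.5 -145.2] 0.8697052751483794 [0.8 0.2 1.2]
0.7 [240.9, 172.6, 78.7, 78.6] [556.2 307.3  66.2  62.1   7.8]
[ 674.8  -101.75] 80.06885504523612 86.3945600139268 59.91402173114408
n 10 row [11.422, -45.727, -1.795, 0.0, 0.0, -0.159] yaw0 168.0 total [-192.  -377.8  -18. ] da -91.0
```

>>> {"op": "apply_moves", "data": {
  "steps": [
    [[1, 11.4, -45.7, -4, 0, 0, -0.159], [1, 11.4, -45.7, -4, 0, 0, -0.159], [1, 11.4, -45.7, -4, 0, 0, -0.159], [1, 11.4, -45.7, -4, 0, 0, -0.159], [1, 11.4, -45.7, -4, 0, 0, -0.159], [1, 11.4, -45.7, -4, 0, 0, -0.159], [1, 11.4, -45.7, -4, 0, 0, -0.159], [1, 11.4, -45.7, -4, 0, 0, -0.159], [1, 11.4, -45.7, -4, 0, 0, -0.159], [1, 11.4, -45.7, -4, 0, 0, -0.159], [1, 0, 0, 0, 0, 0, 0]]
  ]
}}

```text
time_s: 18.3
tcp_pos: [0.6715, -0.1058, 0.1663]
ee_rot: [[-0.194, -0.981, 0.001], [-0.981, 0.194, -0.0], [0.0, -0.001, -1.0]]
wrist_force: [-0.8, 0.1, 0.1]
gripper_width: 0.999
```

```bash
python3 - <<'E'
from h import *
cams()
w=capture("wrist");cv2.imwrite("pics/w8.png",cv2.resize(w["color"][:,:,::-1],(784,588),interpolation=cv2.INTER_CUBIC))
for t,z in(("mould",.026),("sifter",.03)):
  for m in masks_of(w,t)[:2]: print(t,round(m["confidence"],2),m["box"],rect(w,m["pixels"],z))
go(.674,-.102,.024,-101)
E
```

```text
18.3 [ 0.6715 -0.1058  0.1663] [  4.7  30.3   3.1   0.  -62.8 -15.8] 0.9992227599019629 [-0.8  0.1  0.1]
mould 0.88 [249.7, 158.1, 57.8, 91.7] [ 676.4 -103.    93.4   56.5   78. ]
sifter 0.95 [288.0, 310.2, 38.4, 20.3] [670.3  28.4  40.9  27.2 -11.1]
n 3 row [-0.791, -1.62, 47.491, 0.0, 0.0, -0.0] yaw0 -101.0 total [ -2.4  -4.9 142.5] da -0.0
```

View pics/w8.png

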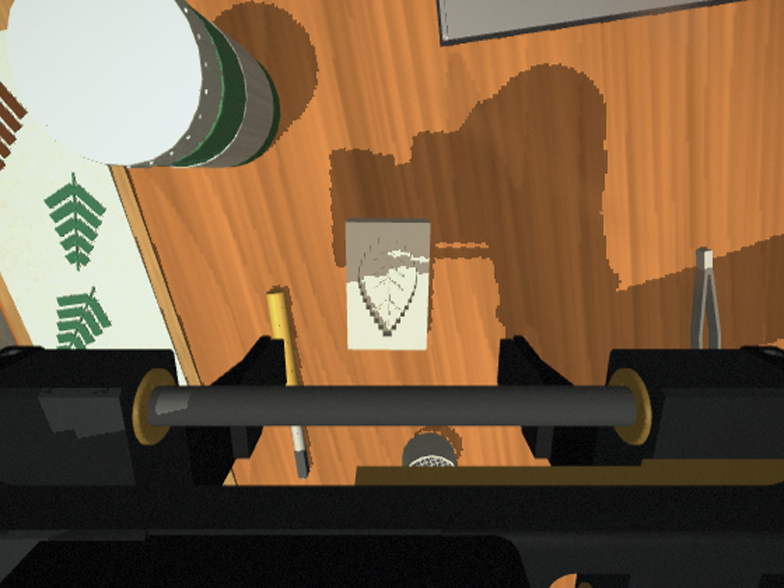

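>>> {"op": "apply_moves", "data": {
  "steps": [
    [[0.86, -2, -2, 40, 0, 0, 0], [0.86, -1.7, -2, 40, 0, 0, 0], [0.86, 0, 0, 30, 0, 0, 0], [0.86, 0, 0, 18, 0, 0, 0], [0.86, 0, 0, 8, 0, 0, 0], [0.86, 0, 0, 0, 0, 0, 0], [0.4, 0, 0, 0, 0, 0, 0], [0.4, 0, 0, 0, 0, 0, 0], [0.4, 0, 0, 0, 0, 0, 0], [0.4, 0, 0, 0, 0, 0, 0], [0.4, 0, 0, 0, 0, 0, 0]]
  ]
}}

```text
time_s: 19.82
tcp_pos: [0.675, -0.1009, 0.0316]
ee_rot: [[-0.191, -0.982, 0.002], [-0.982, 0.191, -0.0], [-0.0, -0.002, -1.0]]
wrist_force: [-0.1, -0.4, 4.7]
gripper_width: 0.639
```

>>> {"op": "apply_moves", "data": {
  "steps": [
    [[0.4, 0, 0, -5, 0, 0, 0], [0.4, 0, 0, -15, 0, 0, 0], [0.4, 0, 0, -35, 0, 0, 0], [0.4, 0, 0, -40, 0, 0, 0], [0.4, 0, 0, -45, 0, 0, 0], [0.4, 0, 0, 0, 0, 0, 0]]
  ]
}}

```text
time_s: 20.58
tcp_pos: [0.6768, -0.101, 0.1765]
ee_rot: [[-0.19, -0.982, 0.01], [-0.982, 0.19, -0.0], [-0.002, -0.01, -1.0]]
wrist_force: [-0.2, -0.2, -2.5]
gripper_width: 0.637
```

```bash
python3 - <<'E'
from h import *
cams()
t=tray((500,318),-12.5,(-46.5,0));print(t)
go(*(t/1000),.17,-11.5)
p=capture("scene");cv2.imwrite("pics/s9.png",cv2.resize(p["color"][150:350,180:440,::-1],(780,600),interpolation=cv2.INTER_CUBIC))
E
```

```text
20.57 [ 0.6768 -0.101   0.1765] [  5.   30.    4.2   0.1 -63.5 -16. ] 0.6368573480134482 [-0.2 -0.2 -2.5]
[454.6 328.1]
n 11 row [-48.651, -1.972, 0.366, 0.0, 0.0, -0.142] yaw0 -101.0 total [-379.   299.8    4. ] da -89.5
```

View pics/s9.png

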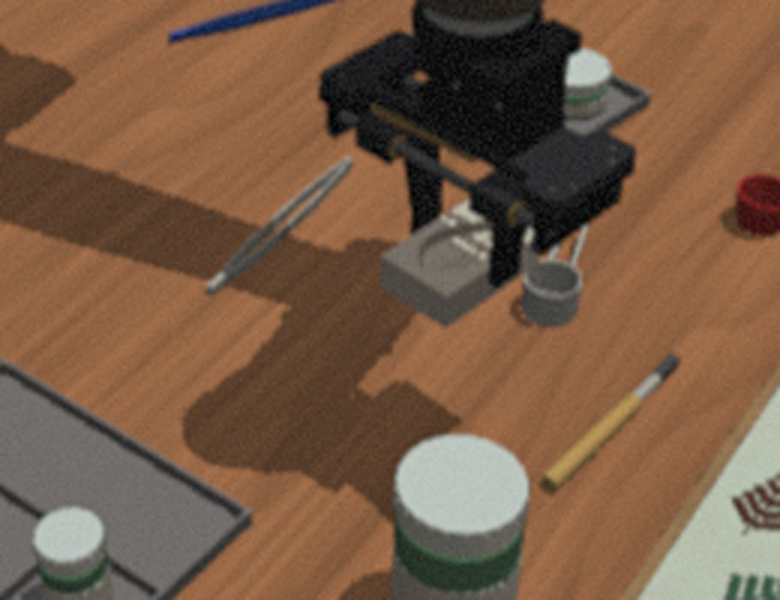

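>>> {"op": "apply_moves", "data": {
  "steps": [
    [[0.4, -48.7, -2, 0.4, 0, 0, -0.1405], [0.4, -48.7, -2, 0.4, 0, 0, -0.1405], [0.4, -48.7, -2, 0.4, 0, 0, -0.1405], [0.4, -48.7, -2, 0.4, 0, 0, -0.1405], [0.4, -48.7, -2, 0.4, 0, 0, -0.1405], [0.4, -48.7, -2, 0.4, 0, 0, -0.1405], [0.4, -48.7, -2, 0.4, 0, 0, -0.1405], [0.4, -48.7, -2, 0.4, 0, 0, -0.1405], [0.4, -48.7, -2, 0.4, 0, 0, -0.1405], [0.4, -48.7, -2, 0.4, 0, 0, -0.1405], [0.4, -48.7, -2, 0.4, 0, 0, -0.1405], [0.4, 0, 0, 0, 0, 0, 0]]
  ]
}}

```text
time_s: 22.12
tcp_pos: [0.4514, 0.3316, 0.1647]
ee_rot: [[0.977, -0.211, -0.004], [-0.211, -0.977, -0.003], [-0.003, 0.004, -1.0]]
wrist_force: [0.1, 0.1, -1.9]
gripper_width: 0.644
```

```bash
python3 - <<'E'
from h import *
cams()
go(.4546,.3281,.045,-12.5)
E
```

```text
22.12 [0.4514 0.3316 0.1647] [ 52.8  19.7 -14.7  -0.1 -55.9  25. ] 0.6440348010710272 [ 0.1  0.1 -1.9]
n 3 row [1.394, 0.759, 39.915, 0.0, 0.0, 0.002] yaw0 -12.2 total [  4.2   2.3 119.7] da 0.3
```

>>> {"op": "apply_moves", "data": {
  "steps": [
    [[0.4, 2, 1.2, 40, 0, 0, 0.004], [0.4, 2.2, 1.1, 40, 0, 0, 0], [0.4, 0, 0, 28, 0, 0, 0], [0.4, 0, 0, 12, 0, 0, 0], [0.4, 0, 0, 0, 0, 0, 0], [0.4, 0, 0, 0, 0, 0, 0]]
  ]
}}

```text
time_s: 22.88
tcp_pos: [0.4594, 0.3289, 0.0473]
ee_rot: [[0.976, -0.219, 0.002], [-0.219, -0.976, 0.001], [0.001, -0.002, -1.0]]
wrist_force: [0.1, 0.9, -1.0]
gripper_width: 0.644
```

```bash
python3 - <<'E'
from h import *
cams()
go(.4546,.3281,.034,-12.5)
p=capture("scene");cv2.imwrite("pics/s10.png",cv2.resize(p["color"][130:250,260:440,::-1],(720,480),interpolation=cv2.INTER_CUBIC))
E
```

```text
22.88 [0.4594 0.3289 0.0473] [ 52.   28.3 -21.3   0.  -40.3  25.3] 0.6437323340078591 [ 0.1  0.9 -1. ]
n 1 row [-4.495, 1.86, 13.275, 0.0, 0.0, -0.003] yaw0 -12.7 total [-4.5  1.9 13.3] da -0.2
```

View pics/s10.png

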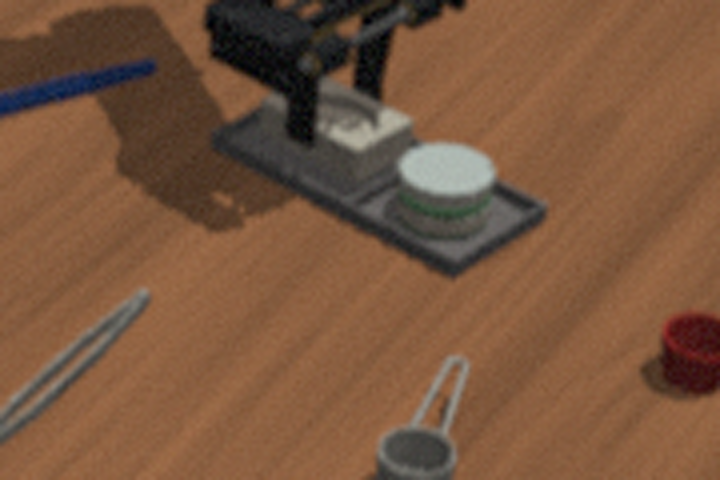

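>>> {"op": "apply_moves", "data": {
  "steps": [
    [[0.4, -2, 1, 4, 0, 0, 0], [0.4, -2, 1, 3, 0, 0, 0], [0.4, 0, 0, 2, 0, 0, 0], [0.4, 0, 0, 1, 0, 0, 0], [0.4, 0, 0, 1, 0, 0, 0], [0.4, 0, 0, 0, 0, 0, 0]]
  ]
}}

```text
time_s: 23.68
tcp_pos: [0.4543, 0.3273, 0.0352]
ee_rot: [[0.976, -0.22, -0.0], [-0.22, -0.976, -0.0], [-0.0, 0.0, -1.0]]
wrist_force: [0.2, -0.2, -2.7]
gripper_width: 0.64
```

>>> {"op": "apply_moves", "data": {
  "steps": [
    [[0.4, 0, 0, 0.7, 0, 0, 0], [0.4, 0, 0, 0.5, 0, 0, 0], [0.4, 0, 0, 0, 0, 0, 0], [0.67, 0, 0, 0, 0, 0, 0], [0.72, 0, 0, 0, 0, 0, 0], [0.75, 0, 0, 0, 0, 0, 0], [0.75, 0, 0, 0, 0, 0, 0], [0.75, 0, 0, -15, 0, 0, 0], [0.75, 0, 0, -35, 0, 0, 0], [1, 0, 0, -45, 0, 0, 0], [1, 0, 0, -45, 0, 0, 0]]
  ]
}}

```text
time_s: 25.05
tcp_pos: [0.4543, 0.3272, 0.1766]
ee_rot: [[0.976, -0.219, 0.001], [-0.219, -0.976, 0.001], [0.001, -0.001, -1.0]]
wrist_force: [0.6, 0.2, -1.0]
gripper_width: 0.893
```

```bash
python3 - <<'E'
from h import *
cams()
w=capture("wrist")
for m in masks_of(w,"mould")[:1]: print(m["confidence"],rect(w,m["pixels"],.029))
# sifter: cup (670,50), tip (652,144)
c=np.array([670.2,49.6]);t=np.array([651.8,144.1]);print(np.linalg.norm(t-c),np.degrees(np.arctan2(*(t-c)[::-1])))
go(.670,.050,.17,-79)
E
```

```text
25.05 [0.4543 0.3272 0.1766] [ 52.4  18.8 -14.1   0.  -57.   25. ] 0.8928469535078789 [ 0.6  0.2 -1. ]
0.7 [458.6 327.9  92.8  56.  -12.5]
96.27465917883066 101.0181455307019
n 8 row [45.612, 8.916, 1.331, 0.0, 0.0, 0.145] yaw0 -12.6 total [269.  226.5  10.6] da 66.4
```

>>> {"op": "apply_moves", "data": {
  "steps": [
    [[1, 45.6, 8.9, 1.3, 0, 0, 0.145], [1, 45.6, 8.9, 1.3, 0, 0, 0.145], [1, 45.6, 8.9, 1.3, 0, 0, 0.145], [1, 45.6, 8.9, 1.3, 0, 0, 0.145], [1, 45.6, 8.9, 1.3, 0, 0, 0.145], [1, 45.6, 8.9, 1.3, 0, 0, 0.145], [1, 45.6, 8.9, 1.3, 0, 0, 0.145], [1, 45.6, 8.9, 1.3, 0, 0, 0.145], [1, 0, 0, 0, 0, 0, 0]]
  ]
}}

```text
time_s: 26.28
tcp_pos: [0.6667, 0.044, 0.1636]
ee_rot: [[0.184, -0.983, -0.001], [-0.983, -0.184, -0.0], [0.0, 0.001, -1.0]]
wrist_force: [-0.3, -0.2, 0.1]
gripper_width: 0.998
```

```bash
python3 - <<'E'
from h import *
cams()
w=capture("wrist");cv2.imwrite("pics/w11.png",cv2.resize(w["color"][:,:,::-1],(784,588),interpolation=cv2.INTER_CUBIC))
for m in masks_of(w,"sifter")[:2]: print(round(m["confidence"],2),m["box"],rect(w,m["pixels"],.03))
print(proj(w,[[.670,.05,.032],[.652,.144,.027]])*1.4)
go(.670,.050,.0305,-79)
E
```

```text
26.27 [0.6667 0.044  0.1636] [ 17.6  29.4   1.2   0.  -61.8  -7. ] 0.9978138736065479 [-0.3 -0.2  0.1]
0.69 [251.4, 181.8, 47.3, 93.0] [672.8  71.9  92.5  43.8 -89.8]
[[386.72370434 292.34260233]
 [387.78176309 414.46315584]]
n 3 row [-0.824, -1.28, 44.441, 0.0, 0.0, -0.001] yaw0 -79.2 total [ -2.5  -3.8 133.3] da -0.2
```

View pics/w11.png

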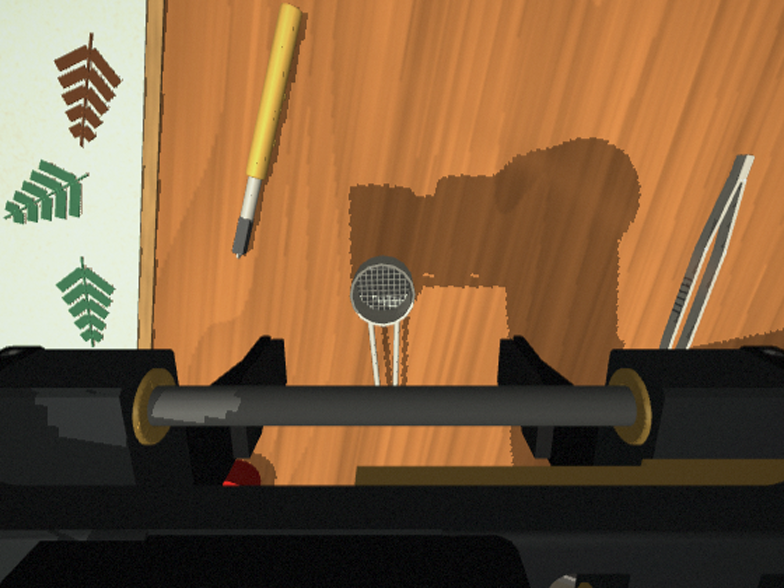

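>>> {"op": "apply_moves", "data": {
  "steps": [
    [[0.85, -2.2, -3.4, 40, 0, 0, 0], [0.85, -2.1, -3.3, 40, 0, 0, 0], [0.85, 0, 0, 30, 0, 0, 0], [0.85, 0, 0, 16, 0, 0, 0], [0.85, 0, 0, 7, 0, 0, 0], [0.85, 0, 0, 0, 0, 0, 0], [0.3, 0, 0, 0, 0, 0, 0], [0.3, 0, 0, 0, 0, 0, 0], [0.3, 0, 0, 0, 0, 0, 0], [0.3, 0, 0, 0, 0, 0, 0], [0.3, 0, 0, 0, 0, 0, 0], [0.3, 0, 0, 0, 0, 0, 0]]
  ]
}}

```text
time_s: 27.88
tcp_pos: [0.6725, 0.0527, 0.031]
ee_rot: [[0.188, -0.982, -0.0], [-0.982, -0.188, -0.0], [0.0, 0.0, -1.0]]
wrist_force: [-0.4, 1.1, 3.0]
gripper_width: 0.503
```

>>> {"op": "apply_moves", "data": {
  "steps": [
    [[0.3, 0, 0, -5, 0, 0, 0], [0.3, 0, 0, -15, 0, 0, 0], [0.3, 0, 0, -35, 0, 0, 0], [0.3, 0, 0, -40, 0, 0, 0], [0.3, 0, 0, -45, 0, 0, 0], [0.3, 0, 0, 0, 0, 0, 0]]
  ]
}}

```text
time_s: 28.62
tcp_pos: [0.6753, 0.0533, 0.1771]
ee_rot: [[0.189, -0.982, 0.011], [-0.982, -0.189, 0.002], [-0.0, -0.012, -1.0]]
wrist_force: [-0.1, 0.7, -0.6]
gripper_width: 0.496
```

```bash
python3 - <<'E'
from h import *
cams()
t=tray((491.5,-320),-3.2,(-76.5,-41.5));print(t)
go(*(t/1000),.17,176.8)
p=capture("scene");cv2.imwrite("pics/s12.png",cv2.resize(p["color"][150:350,180:440,::-1],(780,600),interpolation=cv2.INTER_CUBIC))
E
```

```text
28.62 [0.6753 0.0533 0.1771] [ 18.2  29.3   3.    0.1 -63.1  -7.3] 0.49618291098016293 [-0.1  0.7 -0.6]
[ 412.8 -357.2]
n 11 row [50.864, -3.386, 0.289, 0.0, 0.0, 0.165] yaw0 -79.1 total [353.4 335.5   3.2] da 104.1
```

View pics/s12.png

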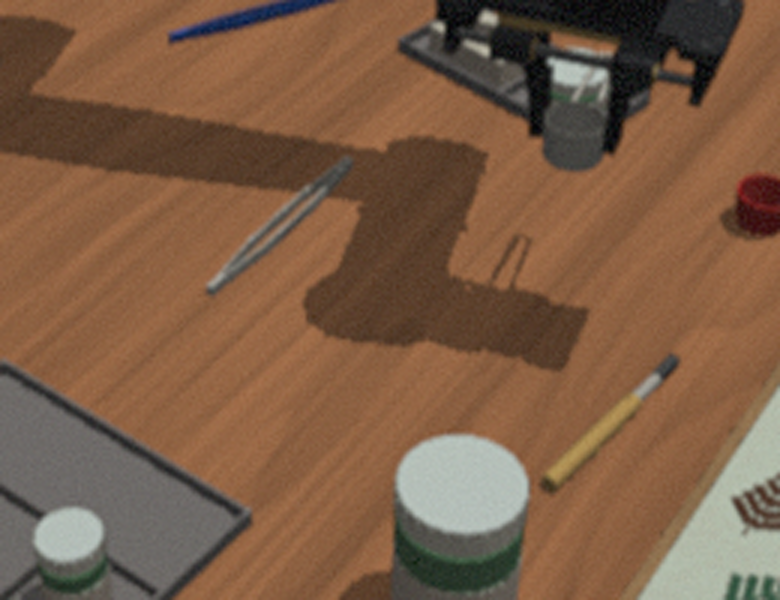

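>>> {"op": "apply_moves", "data": {
  "steps": [
    [[0.3, 50.8, -3.4, -10, 0, 0, 0.165], [0.3, 50.8, -3.4, -10, 0, 0, 0.165], [0.3, 50.8, -3.4, -10, 0, 0, 0.165], [0.3, 50.8, -3.4, 0, 0, 0, 0.165], [0.3, 50.8, -3.4, 0, 0, 0, 0.165], [0.3, 50.8, -3.4, 0, 0, 0, 0.165], [0.3, 50.8, -3.4, 0, 0, 0, 0.165], [0.3, 50.8, -3.4, 0, 0, 0, 0.165], [0.3, 50.8, -3.4, 10, 0, 0, 0.165], [0.3, 50.8, -3.4, 10, 0, 0, 0.165], [0.3, 50.8, -3.4, 10, 0, 0, 0.165], [0.3, 0, 0, 0, 0, 0, 0]]
  ]
}}

```text
time_s: 30.18
tcp_pos: [0.4057, -0.3569, 0.1688]
ee_rot: [[-0.998, 0.059, -0.005], [0.059, 0.998, 0.003], [0.005, 0.003, -1.0]]
wrist_force: [1.0, 0.2, -0.4]
gripper_width: 0.498
```

```bash
python3 - <<'E'
from h import *
cams()
go(.4128,-.3572,.045,176.8)
E
```

```text
30.18 [ 0.4057 -0.3569  0.1688] [-24.2  17.7 -17.1  -0.1 -55.6 -69.2] 0.49821464462678705 [ 1.   0.2 -0.4]
n 3 row [-2.596, -0.098, 41.268, 0.0, 0.0, -0.001] yaw0 176.6 total [ -7.8  -0.3 123.8] da -0.2
```

>>> {"op": "apply_moves", "data": {
  "steps": [
    [[0.3, -2.5, 0, 40, 0, 0, 0], [0.3, -2.5, 0, 40, 0, 0, 0], [0.3, 0, 0, 30, 0, 0, 0], [0.3, 0, 0, 12, 0, 0, 0], [0.3, 0, 0, 0, 0, 0, 0], [0.3, 0, 0, 0, 0, 0, 0]]
  ]
}}

```text
time_s: 30.92
tcp_pos: [0.4164, -0.3581, 0.0498]
ee_rot: [[-0.999, 0.054, 0.002], [0.054, 0.999, -0.001], [-0.002, -0.001, -1.0]]
wrist_force: [0.4, -0.3, 0.2]
gripper_width: 0.499
```

```bash
python3 - <<'E'
from h import *
cams()
go(.4128,-.3572,.0345,176.8)
p=capture("scene");cv2.imwrite("pics/s13.png",cv2.resize(p["color"][250:400,90:330,::-1],(720,450),interpolation=cv2.INTER_CUBIC))
E
```

```text
30.93 [ 0.4164 -0.3581  0.0498] [-23.8  26.9 -23.5   0.  -39.5 -69.3] 0.498686766026493 [ 0.4 -0.3  0.2]
n 1 row [3.704, 0.767, 15.329, 0.0, 0.0, 0.002] yaw0 176.9 total [ 3.7  0.8 15.3] da 0.1
```

View pics/s13.png

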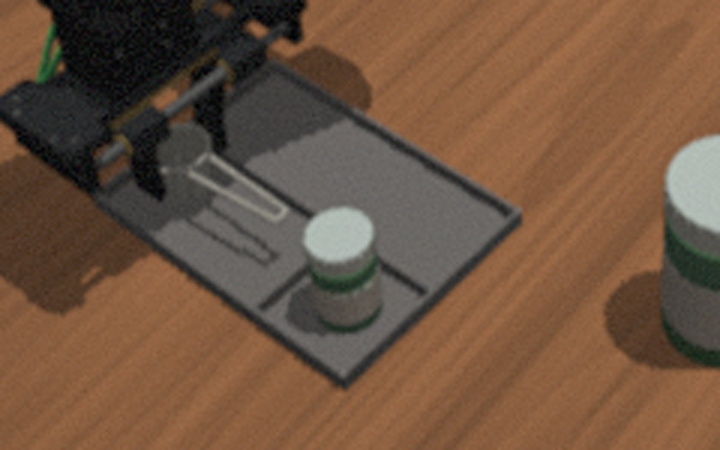

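>>> {"op": "apply_moves", "data": {
  "steps": [
    [[0.3, 2, 0, 5, 0, 0, 0], [0.3, 1.5, 0, 4, 0, 0, 0], [0.3, 0, 0, 3, 0, 0, 0], [0.3, 0, 0, 1.5, 0, 0, 0], [0.3, 0, 0, 1, 0, 0, 0], [0.3, 0, 0, 0.5, 0, 0, 0], [0.3, 0, 0, 0, 0, 0, 0]]
  ]
}}

```text
time_s: 31.85
tcp_pos: [0.4119, -0.3576, 0.0339]
ee_rot: [[-0.999, 0.055, 0.0], [0.055, 0.999, -0.0], [-0.0, -0.0, -1.0]]
wrist_force: [-1.3, 0.8, 2.4]
gripper_width: 0.498
```

>>> {"op": "apply_moves", "data": {
  "steps": [
    [[0.53, 0, 0, 0, 0, 0, 0], [0.58, 0, 0, 0, 0, 0, 0], [0.62, 0, 0, 0, 0, 0, 0], [0.62, 0, 0, 0, 0, 0, 0], [0.62, 0, 0, -10, 0, 0, 0], [0.62, 0, 0, -30, 0, 0, 0], [0.7, 0, 0, -40, 0, 0, 0], [0.7, 0, 0, -45, 0, 0, 0], [0.7, 0, 0, 0, 0, 0, 0]]
  ]
}}

```text
time_s: 32.98
tcp_pos: [0.4142, -0.3588, 0.1636]
ee_rot: [[-0.999, 0.054, 0.009], [0.054, 0.999, -0.005], [-0.009, -0.004, -1.0]]
wrist_force: [-0.2, -0.5, -0.8]
gripper_width: 0.698
```

```bash
python3 - <<'E'
from h import *
cams()
print("tweezers",np.array([449.3-81.9j,445.6+116.7j]))
go(.4475,.0174,.15,-89)
E
```

```text
32.98 [ 0.4142 -0.3588  0.1636] [-23.9  18.3 -17.1   0.1 -54.1 -69.2] 0.6978114073996893 [-0.2 -0.5 -0.8]
tweezers [449.3 -81.9j 445.6+116.7j]
n 10 row [-29.564, 30.3, 1.199, 0.0, 0.0, -0.164] yaw0 176.9 total [-12.9 377.5  12. ] da -94.1
```

>>> {"op": "apply_moves", "data": {
  "steps": [
    [[0.6, -29.6, 30.3, 1, 0, 0, -0.164], [0.6, -29.6, 30.3, 1, 0, 0, -0.164], [0.6, -29.6, 30.3, 1, 0, 0, -0.164], [0.6, -29.6, 30.3, 1, 0, 0, -0.164], [0.6, -29.6, 30.3, 1, 0, 0, -0.164], [0.6, -29.6, 30.3, 1, 0, 0, -0.164], [0.6, -29.6, 30.3, 1, 0, 0, -0.164], [0.6, -29.6, 30.3, 1, 0, 0, -0.164], [0.6, -29.6, 30.3, 1, 0, 0, -0.164], [0.6, -29.6, 30.3, 1, 0, 0, -0.164], [0.6, 0, 0, 0, 0, 0, 0]]
  ]
}}

```text
time_s: 34.35
tcp_pos: [0.4441, 0.0203, 0.1485]
ee_rot: [[0.019, -1.0, -0.001], [-1.0, -0.019, -0.0], [-0.0, 0.001, -1.0]]
wrist_force: [1.1, -0.6, 0.1]
gripper_width: 0.599
```

```bash
python3 - <<'E'
from h import *
cams()
w=capture("wrist");cv2.imwrite("pics/w14.png",cv2.resize(w["color"][:,:,::-1],(784,588),interpolation=cv2.INTER_CUBIC))
for m in masks_of(w,"tweezers")[:2]: print(round(m["confidence"],2),m["box"],rect(w,m["pixels"],.01))
print(proj(w,[[.4493,-.0819,.01],[.4475,.0174,.01],[.4456,.1167,.01]])*1.4)
go(.4475,.0174,.018,-89)
p=capture("scene")
for m in masks_of(p,"sifter")[:2]: print(m["confidence"],m["box"],rect(p,m["pixels"],.03))
E
```

```text
34.35 [0.4441 0.0203 0.1485] [ 23.7  10.1 -31.3  -0.  -48.7 -22.6] 0.5986927204835252 [ 1.1 -0.6  0.1]
0.96 [268.3, 85.3, 15.2, 190.6] [452.5   7.8 178.9   9.9  88.7]
[[387.69782883 121.27963636]
 [388.02103353 277.52236029]
 [388.42394691 407.25938405]]
n 3 row [0.628, -0.504, 43.58, 0.0, 0.0, -0.001] yaw0 -89.1 total [  1.9  -1.5 130.7] da -0.1
0.77 [137.9, 293.5, 47.6, 35.9] [ 420.4 -362.    68.6   43.6  -35.4]
0.56 [425.9, 208.9, 19.7, 21.9] [769.1 225.8  81.3  46.3 -68.6]
```

View pics/w14.png

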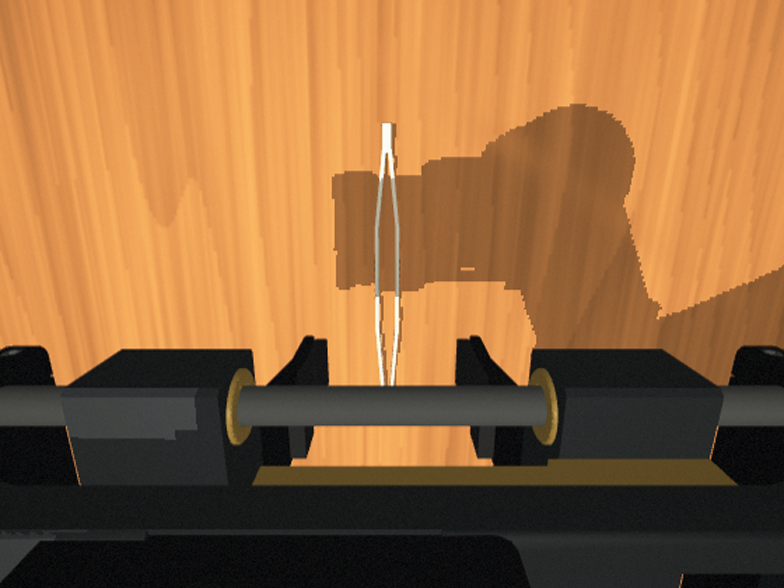

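>>> {"op": "apply_moves", "data": {
  "steps": [
    [[0.6, 1, -1.5, 40, 0, 0, 0], [0.6, 1, -1, 40, 0, 0, 0], [0.6, 0, 0, 28, 0, 0, 0], [0.6, 0, 0, 14, 0, 0, 0], [0.6, 0, 0, 4, 0, 0, 0], [0.6, 0, 0, 0, 0, 0, 0]]
  ]
}}

```text
time_s: 35.3
tcp_pos: [0.449, 0.0167, 0.0227]
ee_rot: [[0.013, -1.0, 0.0], [-1.0, -0.013, -0.0], [0.0, -0.0, -1.0]]
wrist_force: [0.7, 0.1, 0.1]
gripper_width: 0.599
```

>>> {"op": "apply_moves", "data": {
  "steps": [
    [[0.6, 0, 0, 3, 0, 0, 0], [0.3, 0, 0, 0, 0, 0, 0], [0, 0, 0, 0, 0, 0, 0], [0, 0, 0, 0, 0, 0, 0], [0, 0, 0, 0, 0, 0, 0], [0, 0, 0, 0, 0, 0, 0], [0, 0, 0, 0, 0, 0, 0]]
  ]
}}

```text
time_s: 36.17
tcp_pos: [0.4485, 0.0171, 0.0197]
ee_rot: [[0.015, -1.0, -0.0], [-1.0, -0.015, -0.0], [0.0, 0.0, -1.0]]
wrist_force: [-0.2, 0.5, 1.2]
gripper_width: 0.177
```

>>> {"op": "apply_moves", "data": {
  "steps": [
    [[0, 0, 0, -5, 0, 0, 0], [0, 0, 0, -15, 0, 0, 0], [0, 0, 0, -35, 0, 0, 0], [0, 0, 0, -40, 0, 0, 0], [0, 0, 0, -40, 0, 0, 0], [0, 0, 0, -20, 0, 0, 0], [0, 0, 0, 0, 0, 0, 0]]
  ]
}}

```text
time_s: 37.05
tcp_pos: [0.4493, 0.0173, 0.1763]
ee_rot: [[0.014, -1.0, 0.004], [-1.0, -0.014, 0.002], [-0.002, -0.004, -1.0]]
wrist_force: [-1.1, -0.1, 0.3]
gripper_width: 0.175
```

```bash
python3 - <<'E'
from h import *
cams()
w=capture("wrist")
for m in masks_of(w,"tweezers")[:2]: print(round(m["confidence"],2),m["box"],rect(w,m["pixels"],sense()["tcp_pos"][2]-.01))
t=tray((491.5,-320),-3.2,(0,39.5));print(t)
go(*(t/1000),.17,-3.2);go(*(t/1000),.17,176.8)
E
```

```text
37.05 [0.4493 0.0173 0.1763] [ 23.    8.4 -28.6   0.  -52.8 -22.2] 0.17514824135596443 [-1.1 -0.1  0.3]
0.86 [264.9, 63.8, 31.0, 270.4] [450.8 -27.  109.3  17.2 -90. ]
0.67 [423.9, 333.8, 67.5, 85.2] [325.   70.7   9.9   6.1  57.3]
[ 493.7 -280.6]
n 9 row [31.756, 18.524, 0.431, 0.0, 0.0, -0.167] yaw0 -89.2 total [298.1 -41.7   3.9] da -86.0
n 10 row [21.559, -25.937, 0.388, 0.0, 0.0, 0.164] yaw0 -89.2 total [298.1 -41.7   3.9] da 94.0
```

>>> {"op": "apply_moves", "data": {
  "steps": [
    [[0, 21.6, -25.9, 0, 0, 0, 0.164], [0, 21.6, -25.9, 0, 0, 0, 0.164], [0, 21.6, -25.9, 0, 0, 0, 0.164], [0, 21.6, -25.9, 0, 0, 0, 0.164], [0, 21.6, -25.9, 0, 0, 0, 0.164], [0, 21.6, -25.9, 0, 0, 0, 0.164], [0, 21.6, -25.9, 0, 0, 0, 0.164], [0, 21.6, -25.9, 0, 0, 0, 0.164], [0, 21.6, -25.9, 0, 0, 0, 0.164], [0, 21.6, -25.9, 0, 0, 0, 0.164], [0, 0, 0, 0, 0, 0, 0], [0, 0, 0, 0, 0, 0, 0]]
  ]
}}

```text
time_s: 38.65
tcp_pos: [0.4939, -0.2802, 0.1734]
ee_rot: [[-0.999, 0.054, -0.002], [0.054, 0.999, 0.001], [0.002, 0.001, -1.0]]
wrist_force: [-0.6, -0.0, 0.0]
gripper_width: 0.177
```

```bash
python3 - <<'E'
from h import *
cams()
go(.4937,-.2806,.035,176.8)
w=capture("wrist");cv2.imwrite("pics/w15.png",cv2.resize(w["color"][:,:,::-1],(784,588),interpolation=cv2.INTER_CUBIC))
E
```

```text
38.65 [ 0.4939 -0.2802  0.1734] [-13.2  19.8 -13.1  -0.  -57.2 -79.8] 0.17739762271333312 [-0.6 -0.   0. ]
n 3 row [-0.053, -0.15, 46.118, 0.0, 0.0, 0.001] yaw0 176.9 total [ -0.2  -0.4 138.4] da 0.1
```

View pics/w15.png

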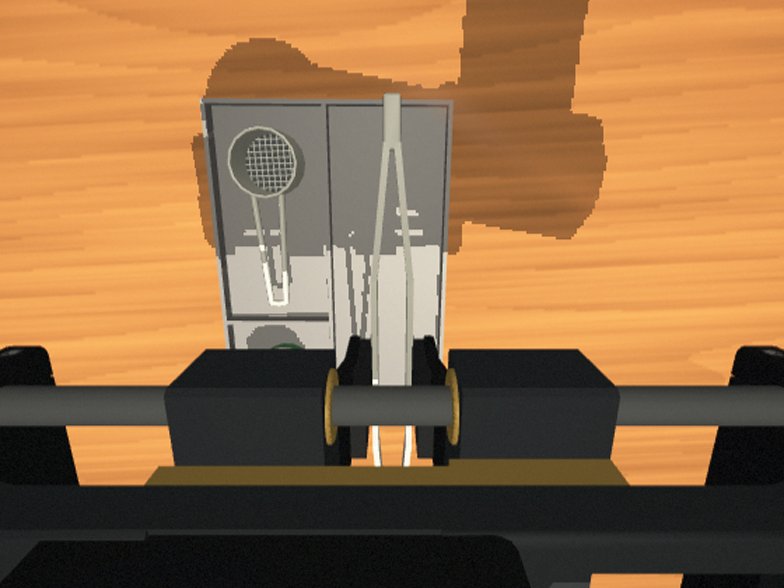

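```bash
python3 - <<'E'
from h import *
w=capture("wrist")
e=plane(w,[[392/1.4,95/1.4]],.164)[0]*1000;a=np.radians(-3.2)
print(e,"tray frame",np.array([[np.cos(a),np.sin(a)],[-np.sin(a),np.cos(a)]])@(e-[491.5,-320]))
for nm,u,v,z in(("cup",264,160,.035),("tip",279,303,.03)):
    e=plane(w,[[u/1.4,v/1.4]],z)[0]*1000;print(nm,np.array([[np.cos(a),np.sin(a)],[-np.sin(a),np.cos(a)]])@(e-[491.5,-320]))
E
```

```text
[ 396.64618099 -273.41174324] tray frame [-97.30654614  41.22073175]
cup [-78.83216455 -39.45706567]
tip [ 17.40599286 -37.83343353]
```

>>> {"op": "apply_moves", "data": {
  "steps": [
    [[0, 0, 0, 40, 0, 0, 0], [0, 0, 0, 40, 0, 0, 0], [0, 0, 0, 30, 0, 0, 0], [0, 0, 0, 15, 0, 0, 0], [0, 0, 0, 5, 0, 0, 0], [0, 0, 0, 0, 0, 0, 0], [0, 0, 0, 0, 0, 0, 0]]
  ]
}}

```text
time_s: 39.62
tcp_pos: [0.495, -0.2807, 0.0459]
ee_rot: [[-0.999, 0.054, 0.002], [0.054, 0.999, -0.001], [-0.002, -0.001, -1.0]]
wrist_force: [0.4, -0.5, -0.1]
gripper_width: 0.178
```

>>> {"op": "apply_moves", "data": {
  "steps": [
    [[0, 2, 0, 8, 0, 0, 0], [0, 1, 0, 6, 0, 0, 0], [0, 0, 0, 4, 0, 0, 0], [0, 0, 0, 2, 0, 0, 0], [0, 0, 0, 1, 0, 0, 0], [0, 0, 0, 0.7, 0, 0, 0], [0, 0, 0, 0, 0, 0, 0], [0, 0, 0, 0, 0, 0, 0]]
  ]
}}

```text
time_s: 40.62
tcp_pos: [0.4913, -0.2804, 0.0231]
ee_rot: [[-0.999, 0.055, 0.0], [0.055, 0.999, -0.0], [-0.0, -0.0, -1.0]]
wrist_force: [0.5, -0.1, -0.9]
gripper_width: 0.173
```

>>> {"op": "apply_moves", "data": {
  "steps": [
    [[0, 0, 0, 0.4, 0, 0, 0], [0.21, 0, 0, 0, 0, 0, 0], [0.25, 0, 0, 0, 0, 0, 0], [0.35, 0, 0, 0, 0, 0, 0], [0.35, 0, 0, 0, 0, 0, 0], [0.35, 0, 0, -10, 0, 0, 0], [0.35, 0, 0, -30, 0, 0, 0], [0.5, 0, 0, -45, 0, 0, 0], [0.5, 0, 0, -45, 0, 0, 0], [0.5, 25, 40, -40, 0, 0, 0], [0.5, 25, 50, 0, 0, 0, 0], [0.5, 25, 50, 0, 0, 0, 0]]
  ]
}}

```text
time_s: 42.12
tcp_pos: [0.4234, -0.1353, 0.1939]
ee_rot: [[-0.998, 0.056, 0.003], [0.056, 0.998, 0.0], [-0.003, 0.0, -1.0]]
wrist_force: [1.3, 1.4, 0.6]
gripper_width: 0.506
```

>>> {"op": "apply_moves", "data": {
  "steps": [
    [[0.5, 20, 50, 0, 0, 0, 0], [0.5, 0, 50, 0, 0, 0, 0], [0.5, 0, 0, 0, 0, 0, 0], [0.5, 0, 0, 0, 0, 0, 0]]
  ]
}}

```text
time_s: 42.62
tcp_pos: [0.4094, -0.0355, 0.193]
ee_rot: [[-0.999, 0.054, 0.001], [0.054, 0.999, 0.0], [-0.001, 0.0, -1.0]]
wrist_force: [-0.6, -0.6, 0.1]
gripper_width: 0.502
```

```bash
python3 - <<'E'
from h import *
cams()
p=capture("top");s=capture("scene")
im=np.vstack([np.hstack([cv2.resize(p["color"][150:280,370:470],(290,377)),cv2.resize(p["color"][150:280,100:200],(290,377))])])
im2=cv2.resize(s["color"][120:400,90:470],(580,427))
cv2.imwrite("pics/f16.png",np.vstack([im,im2])[:800,:600,::-1][:, :] if 0 else np.hstack([cv2.resize(im,(400,260)),cv2.resize(im2,(400,294))[:260]])[:,:,::-1])
cv2.imwrite("pics/f16s.png",cv2.resize(s["color"][120:400,90:470],(800,590),interpolation=cv2.INTER_CUBIC)[:,:,::-1])
def inv(c,yaw,q):
    a=np.radians(yaw);return np.round(np.array([[np.cos(a),np.sin(a)],[-np.sin(a),np.cos(a)]])@(np.array(q)-c),1)
L=((491.5,-320),-3.2);C=((500,318),-12.5)
for t,z,T in(("powder_jar",.073,L),("sifter",.033,L),("tweezers",.013,L),("mould",.029,C),("frit_jar",.041,C),("red_cup",.032,None),("glass_cutter",.014,None),("storage_jar",.125,None)):
    for m in masks_of(p,t)[:2]:
        q=rect(p,m["pixels"],z);print(t,round(m["confidence"],2),q,inv(*T,q[:2]) if T else "")
E
```

```text
42.62 [ 0.4094 -0.0355  0.193 ] [  17.9    3.3  -31.7    0.   -54.9 -111. ] 0.5016691435420458 [-0.6 -0.6  0.1]
powder_jar 0.83 [ 555.  -349.8   72.9   39.2  -58.9] [ 65.1 -26.2]
sifter 0.7 [ 445.1 -354.8  116.3   50.3   -3.5] [-44.4 -37.3]
tweezers 0.95 [ 218.  -290.7  148.1   18.1  -55.3] [-274.7   14. ]
tweezers 0.73 [ 417.3 -273.9   49.2   11.7   -2.7] [-76.7  41.9]
mould 0.85 [476.7 318.2  63.7  47.8  77.5] [-22.8  -4.8]
frit_jar 0.85 [553.9 301.   71.1  61.8  46.8] [56.3 -4.9]
red_cup 0.82 [757.6 236.4  58.   45.7  41.1] 
glass_cutter 0.9 [763.2 -32.8 157.6  16.8  83. ] 
storage_jar 0.67 [ 730.  -224.9  138.3   76.4  -26.1] 
storage_jar 0.6 [707.9 -25.6 135.7  13.5  82.7]
```

View pics/f16s.png

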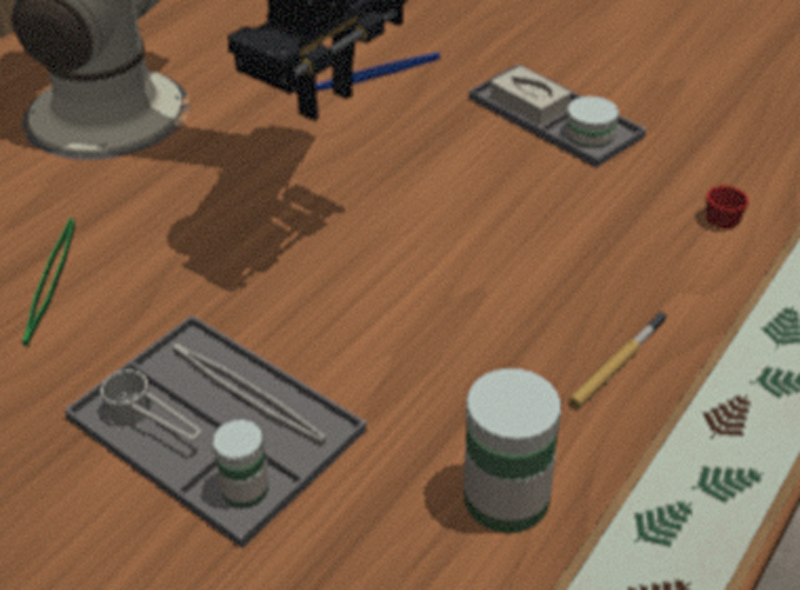

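```bash
python3 -c "
from station import r;print(r.finish_job())"
```

```text
the job is handed in; nothing more can be done
None
```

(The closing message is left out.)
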